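# Trap a cabinet door with a quarter-turn T-slot dog

### The arm

A 6-joint arm with a two-finger parallel gripper is mounted at the origin on the work surface. World frame = base frame: x ahead of the robot, y to its left, z up, the work surface at z = 0. Lengths are in m, angles in rad, forces in N, time in s.
With the tool pointing down it reaches from about 0.35 to 0.775 m from the base axis. Payload 5.5 kg.
Tool frame: the origin (TCP) lies on the centre line of the jaws, within the pads' length; the fingertips stand 17 mm ahead of it and the grasp point (between the pads) lies 2 mm behind it (tip_reach is the y of the fingertips in the tool frame, in m); y points along the fingers, x is the direction in which the jaws open and shut, and the axes are right-handed (so a half turn about y gives the same grasp; the last joint's range is limited). The gripper opens to 85 mm and grips with 20 to 120 N. Pads are 22 mm wide; open, the fingers measure 114 mm over their backs; the gripper's body (76 mm by 85 mm) begins 54 mm behind the grasp point. The pads swing forward as they close: fully open they stand 13 mm farther back than shut.
Start: joints at [1.041, 0.313, 0.046, 1.304, 0, 1.431], TCP at [0.219, 0.532, 0.248] pointing down, gripper open.
Joint ranges: [-2.76, 2.76], [-0.86, 1.69], [-1.03, 1.26], [-2.2, 2.34], [-1.47, 1.5], [-3.14, 3.14]. Speed limits (rad/s): [2.57, 2.57, 3.14, 3.14, 3.14, 3.14].

### API

Orientations are given as a unit quaternion [w, x, y, z].
In Python, from bench import read_state, get_image, finish_job, tip_reach gives the robot as it stands.
- The arm moves only by the tool play_rows, never from a script. Its argument "deltas" is a list of rows, each a list of 7 numbers: the closure, from -1 (fully open) to 1 (shut), then the shift along the tool's x, y, z in cm, then the turn, a rotation vector about the tool's x, y, z in degrees. In form: [[claw, dx, dy, dz, wx, wy, wz], ...]. A call has 1 to 5 rows; each row shifts and turns the pose as measured when the row begins, along the tool's axes as they then stand; what a row does not reach is not made up. A row lasts 1/10 s, in which the tool goes at most 50 mm and 8.59 degrees, less where a joint would pass 70% of its speed; a pose out of reach is approached as far as the arm can. A call is refused whole if a number of a shift passes 5 or a number of a turn 8.59, either way. A call with a gripper value outside its range is refused whole. The fingers move at their own pace and stop on an object; "grip_force" is the grip in N (left out, the last holds). Time passes only in rows, so rows that do not move let the fingers close. It gives the time, the measured TCP pose, the force and the opening at its end, in the units of the state.
- read_state(): the state, without advancing time (a new reading comes with each control period).
- get_image(name): name is "side" or "top"; returns a dict with "img" (480x640x3 uint8, blue, green, red), "intrinsics" (3x3 intrinsics, pixels), "dist_coeffs" ([k1, k2, p1, p2, k3] as OpenCV has them; the pictures are not rectified), "origin" and "orientation" of the camera in the world. Camera axes: x right, y down, z forward; pixel columns grow to the right and rows downward; lengths in m; the calibration is good to about 2 mm. A picture is of the moment at which its call begins. There is no depth.
- finish_job(): hands the job in, once; it reports no verdict.
The state is a dict: "clock": time; "qpos": joint angles; "joint_velocities": joint speeds; "joint_efforts": joint torques, N m; "tool_pos": TCP position; "orientation": TCP orientation; "wrist_force": force on the tool from outside, world axes, zero at the start; "torque": the same for the moment, N m; "gripper_width": opening from 0.0 (shut) to 1.0 (fully open).
Only numpy, scipy, OpenCV 4.12 (cv2) and the standard library are available. Lean on these libraries where they do the work, as an engineer would, in place of code of your own. Each camera call takes 0.05 s, during which the arm holds its last target. There are 200 camera calls.

### The job

Drop the T-slot dog's head into the rail of the clamping board on the door's free side and slide the dog along the slot until it has pushed the door square and fully home against the fence's facing bar. Keeping the dog pressed up to the door so that no play is left, push it down against its spring and twist it a quarter turn clockwise to lock it under the slot's lips, then let go. Feel your way gently (never more than about 25 N) and leave the other things on and beside the board alone.

Things in the scene. Friction and masses are not known exactly. Their poses are not given: they have to be found in the camera images.
- clampboard: Clamping board lying on the bench: birch plywood 280 x 560 mm, 24 mm high, with an aluminium T-slot rail (52 mm wide) let in flush along its middle. Fixed. Origin: centre of the underside; z up, y along the rail (the fence is at the +y end), x across the rail.
- slot (a point): Point midway along the rail's slot, in the middle of its width, level with the board's top (24 mm above the bench). Axes as the board's: y along the slot, x across it, z up. The slot runs the whole 560 mm and is 22 mm wide between two lips 5 mm thick; below them the channel is 36 mm wide and 16 mm deep.
- fence: Beech batten screwed across the board, 250 (x) x 32 (y) x 28 mm high. Fixed. Origin on the board's top at the foot of its face towards the door, mid-length; the batten lies from y = 0 to +32 mm. Before it stands its aluminium facing bar (190 x 8 x 20 mm) on two locked adjusters, part of the fence: its front is at y = -12 to -34 mm, set differently each time and not measured. Find it by feel.
- panel_center (a point): Centre of the small cabinet door: ply with white face and two hinge-cup recesses, 200 mm (x) x 150 mm (y) x 15 mm, about 0.3 kg, loose, lying flat on the board across the rail. It starts 3 to 32 mm short of the facing bar and slightly askew. Its +y edge faces the fence, its -y edge is the free side where the dog goes. z up.
- panel: The same door; origin at the centre of its underside.
- dog_grip (a point): Centre of the T-slot dog's black wing handle, 58 mm above the dog's underside: a flat bar 40 mm long (along the dog's x), 12 mm thick (along y), 36 mm high, half of it above this point; grip it across its 12 mm. It is one piece with a 14 mm spindle and the T-head at the foot. Whole dog 0.2 kg; it starts upright on its head on the board, on either side of the rail.
- dog_foot (a point): Centre of the underside of the T-head; x along the head's and handle's long side, z up. In the slot with the collar just resting on the rail it is 11 mm below the board's top; head and key are then still between the lips and cannot turn. Pressed 4 mm or more deeper they can. Turned and let go, the key rises between the lips and the foot ends 12 mm below the board's top.
- dog: The same dog; origin as dog_foot. T-head: dark steel, 34 mm along x, 20 mm along y, 7 mm thick, foot edges bevelled 1.5 mm; a 19 mm square key, 3 mm high, on top of it. Two opposite corners of the head are cut away: in the channel it turns only clockwise seen from above and meets the channel walls about 6 degrees past a quarter turn.
- collar (a joint): How far (m) the dog's round aluminium collar (44 mm diameter, 18 mm high, underside 11 mm above the foot at 0; free to turn on the spindle) is pushed up the spindle against its spring: 0 at rest, 0.001 when locked, 0.007 at the end of travel. The spring takes 6 N to start and 1.5 N more per mm. The collar's rim is what touches the door.
- plain_dog: Plain round bench dog, 52 mm high: aluminium head 40 mm wide with a thin 19 mm pin, no wing handle, standing head down on the board on the other side of the rail. Not needed; leave it. Origin at the pin's end (on top).
- setting_block: Small beech block 70 x 45 x 30 mm at the right end of the board. Leave it. Origin: centre of its underside.
- tape: Tape measure, 70 x 36 x 66 mm, to the right of the board. Leave it.
- try_square: Try square, wooden stock 130 mm, steel blade 250 mm, lying left of the board. Leave it.
Things that resemble listed ones, but are neither listed nor needed, are in the scene too. What is shaped like the panel but turquoise is not meant.

How it is judged:
On the way, in this order (a step that is already met when the one before it is completed fails the run):
1. the dog's head has dropped into the slot, lying lengthwise in it, with the collar down on the rail (z of dog_foot in the frame of slot below -0.009 m and angle between the x axis of dog_foot and the y axis of slot, either way round below 0.17 rad and x of dog_foot in the frame of slot between -0.004 and 0.004 m and angle between dog_foot's own z axis and vertical below 0.08 rad), for 0.2 s.
2. the head has been turned a quarter turn across the slot beneath the lips (z of dog_foot in the frame of slot below -0.0105 m and angle between the x axis of dog_foot and the x axis of slot, either way round below 0.15 rad and x of dog_foot in the frame of slot between -0.004 and 0.004 m and angle between dog_foot's own z axis and vertical below 0.08 rad), for 0.2 s.
At the end, for the whole second after the job is handed in: Dog upright in the slot, head across it (0.15 rad), foot 10.5-14 mm below the board top, collar sprung up 0.4-2.5 mm; door flat, square to the fence (0.02 rad) and held without play: dog on door and door on fence in contact (over 0.02 N); dog and door at rest (all of step 2 and z of dog_foot in the frame of slot above -0.014 m and value of joint collar between 0.0004 and 0.0025 m and y of dog_foot in the frame of panel_center above -0.0995 m and x of dog_foot in the frame of panel_center between -0.06 and 0.06 m and contact force between dog and panel above 0.02 N and contact force between panel and fence above 0.02 N and angle between the y axis of panel_center and the y axis of fence, either way round below 0.02 rad and angle between panel_center's own z axis and vertical below 0.03 rad and linear speed of each of dog, panel below 0.01 m/s); the robot touches nothing.
It fails at once if the dog bore on the board or rail with more than 45 N (its spring included) (contact force between dog and clampboard above 45 N).
It fails at once if the door was pushed by the dog with more than 30 N (contact force between dog and panel above 30 N).
It fails at once if the door was lifted or tipped (angle between panel_center's own z axis and vertical above 0.1 rad).
It fails at once if another thing was disturbed (moved more than 20 mm) (distance of any of plain_dog, setting_block, tape, try_square from where it was at the start of the episode above 0.02 m).
It also fails if it takes over 51 s, if anything falls off the work surface, if the arm or the gripper's body presses on something with over 40 N, if the wrist force passes 120 N, or if a joint passes its speed limit or range.

## Working session

There is one attempt and no reset: what is moved stays moved. The work goes in short steps, Python scripts to look and compute and a tool call to move; the robot and the scene stay as the last step left them, time stands still between calls to the robot, and variables do not carry over. Pictures are saved under pics/ and viewed, about 8 in all and at most 12, crops included, and the job is handed in when it is done.

Besides the shell and the picture viewer there is one more tool, called after "Emit:" as name(argument=value, ...) on one line, values as JSON. play_rows: Moves the arm, as the interface text tells. Its arguments: {"type":"object","properties":{"deltas":{"type":"array"},"grip_force":{"type":"number"}},"required":["deltas"]}

```bash
ls; mkdir -p pics
python3 - <<'E'
from bench import *
import cv2
s=read_state(); print(s, tip_reach)
for n in("top","side"):
    d=get_image(n); cv2.imwrite(f"pics/{n}0.png",d["img"]); print(n,d["intrinsics"],d["dist_coeffs"],d["origin"],d["orientation"])
E
```

```text
pics
{'clock': 0.0, 'qpos': array([1.04138971e+00, 3.13994434e-01, 4.49854885e-02, 1.30358424e+00,
       5.50667633e-06, 1.43122485e+00]), 'joint_velocities': array([ 0.00105374,  0.00051627,  0.00046961,  0.00037039,  0.00022569,
       -0.0013214 ]), 'joint_efforts': array([ 3.82471017e-04, -4.80624747e+01,  2.98535961e+01,  1.95807073e-02,
        2.11884117e-05, -2.66213313e-06]), 'tool_pos': array([0.218273  , 0.53145186, 0.24741489]), 'orientation': array([-0.58709932,  0.58764951,  0.39311619, -0.39426146]), 'wrist_force': array([-0.39701562,  0.49972069, -0.79861511]), 'torque': array([-0.02246332,  0.01822708, -0.00392913]), 'gripper_width': 0.9958604170498286} 0.017
top [[612.72802334   0.         324.70006774]
 [  0.         612.72802334 243.07981184]
 [  0.           0.           1.        ]] [-0.16534995  0.          0.          0.          0.        ] [ 0.15607686 -0.08692974  1.69126421] [ 0.06431502 -0.69978632  0.70833502 -0.0665146 ]
side [[551.12140054   0.         321.11490419]
 [  0.         551.12140054 240.07609614]
 [  0.           0.           1.        ]] [0.01812236 0.         0.         0.         0.        ] [-0.05122785 -0.77986387  1.03464842] [-0.33344119  0.89292259 -0.2821484   0.1090802 ]
```

View pics/top0.png

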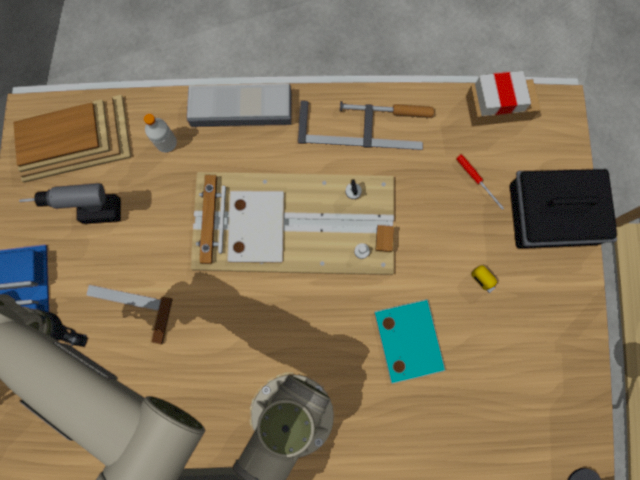

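View pics/side0.png

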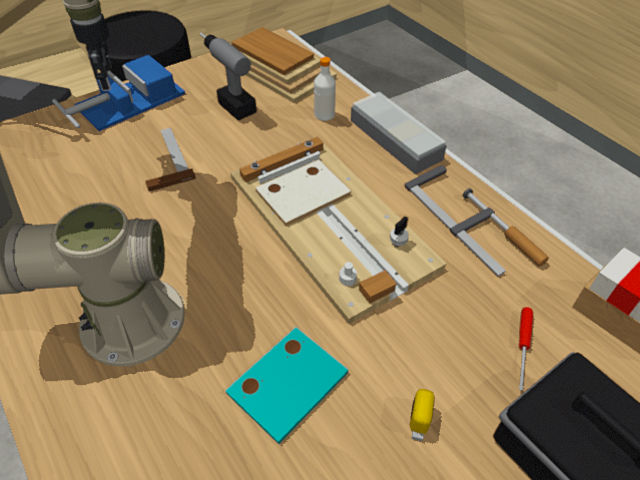

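The top view shows the board at about columns 193–395 and rows 173–272, with the fence at the left. The winged dog stands at (353,188) in the top view and (400,230) in the side view. The plain dog is at (362,250) and the door at (256,227).

```bash
cat > h.py <<'E'
import numpy as np, cv2
from scipy.spatial.transform import Rotation as R
from bench import *
def ray(d,uv):
    p=cv2.undistortPoints(np.array(uv,float).reshape(-1,1,2),d["intrinsics"],np.array(d["dist_coeffs"])).reshape(-1,2)
    q=d["orientation"]; r=R.from_quat([q[1],q[2],q[3],q[0]])
    return np.array(d["origin"]), r.apply(np.c_[p,np.ones(len(p))])
def onz(d,uv,z):
    o,v=ray(d,uv); return o+v*((z-o[2])/v[:,2])[:,None]
def proj(d,P):
    q=d["orientation"]; r=R.from_quat([q[1],q[2],q[3],q[0]]).inv()
    X=r.apply(np.atleast_2d(P)-d["origin"])
    return cv2.projectPoints(X,np.zeros(3),np.zeros(3),d["intrinsics"],np.array(d["dist_coeffs"]))[0].reshape(-1,2)
def cross(d1,u1,d2,u2):
    o1,v1=ray(d1,[u1]);o2,v2=ray(d2,[u2]);v1=v1[0]/np.linalg.norm(v1);v2=v2[0]/np.linalg.norm(v2)
    t=np.linalg.lstsq(np.c_[v1,-v2],o2-o1,rcond=None)[0]
    a,b=o1+t[0]*v1,o2+t[1]*v2
    return (a+b)/2,np.linalg.norm(a-b)
E
python3 - <<'E'
from h import *
t=get_image("top");s=get_image("side")
print("corners",onz(t,[(198,173),(395,177),(394,272),(192,270)],.024).round(4).tolist())
g=cv2.cvtColor(t["img"],cv2.COLOR_BGR2GRAY)
def blob(d,x0,y0,x1,y1,th=60):
    c=d["img"][y0:y1,x0:x1].max(2); m=(c<th).astype('u1'); n,l,st,ce=cv2.connectedComponentsWithStats(m)
    for i in range(1,n):
        if st[i,4]>8: print(st[i]+[x0,y0,0,0,0],ce[i]+[x0,y0])
blob(t,335,175,372,205); blob(s,385,205,420,250)
a=cv2.resize(t["img"][165:280,185:400],None,fx=3.7,fy=3.7,interpolation=cv2.INTER_CUBIC)
b=cv2.resize(t["img"][175:205,335:375],(400,300),interpolation=cv2.INTER_CUBIC)
c=cv2.resize(s["img"][205:255,380:425],(270,300),interpolation=cv2.INTER_CUBIC)
o=np.zeros((600,800,3),'u1'); a=cv2.resize(t["img"][165:280,185:400],(560,300),interpolation=cv2.INTER_CUBIC); o[:300,:560]=a; o[300:,:400]=b;o[300:,400:670]=c
cv2.imwrite("pics/c1.png",o)
E
```

```text
corners [[0.6764, 0.2652, 0.024], [0.657, -0.2959, 0.024], [0.3853, -0.2838, 0.024], [0.3972, 0.274, 0.024]]
[352 180   5  15  51] [353.76470588 187.39215686]
[395 217  13  18 132] [400.61363636 225.71212121]
```

View pics/c1.png

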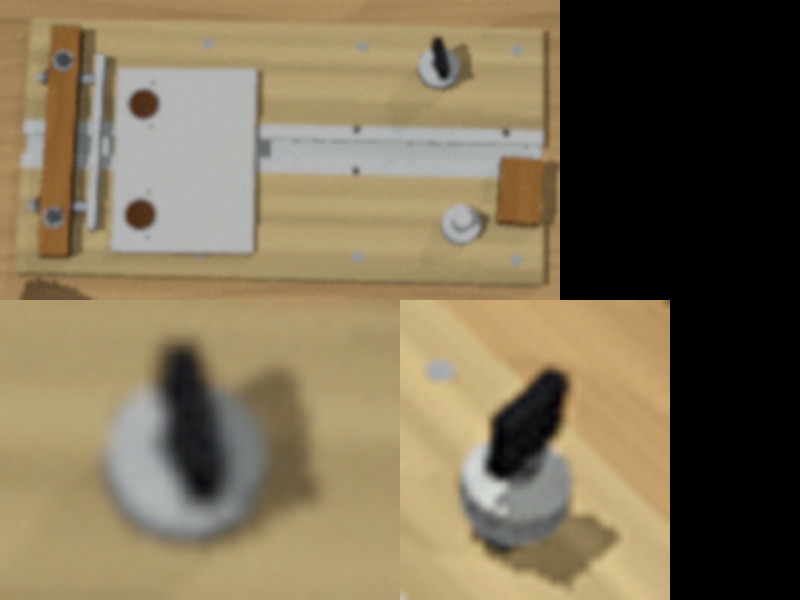

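The crop shows the handle nearly across the rail (top end at about (353,181), bottom end at about (355.5,193)) and the dog upright. The door is slightly askew, with a gap of about 10 mm to the bar. The measured board size of 0.56 x 0.275 m agrees with the given size.

Run:
```python
from h import *
t=get_image("top");s=get_image("side");st=read_state()
q=st["orientation"];M=R.from_quat([q[1],q[2],q[3],q[0]]).as_matrix();print("tool axes cols\n",M.round(3))
# rail edges: saturation profile along columns (top view) 
S=cv2.cvtColor(t["img"],cv2.COLOR_BGR2HSV)[:,:,1].astype(float)
G=cv2.cvtColor(t["img"],cv2.COLOR_BGR2GRAY)
for c in(300,320,340,365): print(c,"S",S[205:242,c].astype(int).tolist()); 
print("G",G[205:242,320].tolist())
up=[];lo=[]
for c in range(292,372,3):
    p=S[203:243,c]; m=p<55; k=np.where(m)[0]
    if len(k)<8: continue
    i,j=k[0],k[-1]
    f=lambda a,b:a+(p[a]-55)/(p[a]-p[b])*(b-a)
    up.append((c,203+f(i-1,i)));lo.append((c,203+f(j,j+1)))
U=onz(t,up,.024);L=onz(t,lo,.024)
for n,P in(("U",U),("L",L)):
    k=np.polyfit(P[:,1],P[:,0],1);r=P[:,0]-np.polyval(k,P[:,1]);print(n,k.round(5),r.std().round(4))
# handle
def mask(d,x0,y0,x1,y1):
    im=cv2.resize(d["img"][y0:y1,x0:x1],None,fx=8,fy=8,interpolation=cv2.INTER_CUBIC)
    m=(im.max(2)<80).astype('u1');c=max(cv2.findContours(m,0,2)[0],key=cv2.contourArea)
    r=cv2.minAreaRect(c);b=(cv2.boxPoints(r)+.5)/8-.5+[x0,y0];return (np.array(r[0])+.5)/8-.5+[x0,y0],b
ct,bt=mask(t,343,175,365,198);cs,bs=mask(s,388,208,418,238)
print(ct,cs,"handle ctr",cross(t,ct,s,cs)); print("top box z.09",onz(t,bt,.09).round(4).tolist(),"ctr",onz(t,[ct],.082))
# collar
im=cv2.resize(t["img"][175:203,338:372],None,fx=8,fy=8,interpolation=cv2.INTER_CUBIC);h=cv2.cvtColor(im,cv2.COLOR_BGR2HSV)
m=((h[:,:,1]<50)|(im.max(2)<80)).astype('u1');c=max(cv2.findContours(m,0,2)[0],key=cv2.contourArea);print("bbox",[v/8 for v in cv2.boundingRect(c)])
# door
h=cv2.cvtColor(t["img"],cv2.COLOR_BGR2HSV);m=((h[:,:,1]<40)&(h[:,:,2]>140)).astype('u1');w=np.zeros_like(m);w[180:270,226:290]=m[180:270,226:290]
w=cv2.morphologyEx(w,cv2.MORPH_OPEN,np.ones((13,13)));c=max(cv2.findContours(w,0,2)[0],key=cv2.contourArea);r=cv2.minAreaRect(c);b=cv2.boxPoints(r);P=onz(t,b,.039);print("door",P.round(4).tolist(),r)
```

```text
tool axes cols
 [[ 0.38  -0.    -0.925]
 [ 0.925 -0.     0.38 ]
 [-0.001 -1.     0.   ]]
300 S [94, 96, 94, 95, 98, 97, 85, 57, 20, 1, 3, 3, 3, 5, 8, 7, 9, 7, 7, 7, 3, 4, 1, 4, 1, 10, 38, 79, 93, 92, 88, 90, 93, 95, 94, 91, 91]
320 S [94, 94, 95, 96, 95, 98, 96, 83, 48, 2, 7, 8, 4, 3, 8, 8, 7, 9, 7, 7, 9, 4, 3, 6, 7, 6, 40, 75, 89, 95, 90, 96, 93, 96, 96, 96, 91]
340 S [97, 95, 97, 97, 97, 97, 97, 84, 51, 12, 7, 8, 10, 7, 8, 6, 11, 9, 7, 9, 9, 9, 6, 7, 8, 4, 13, 48, 83, 93, 91, 96, 95, 94, 95, 94, 91]
365 S [91, 96, 95, 97, 98, 95, 96, 93, 76, 29, 4, 4, 7, 6, 8, 8, 8, 7, 9, 9, 9, 9, 8, 7, 6, 7, 3, 21, 61, 87, 94, 93, 93, 95, 95, 94, 95]
G [148, 148, 146, 146, 145, 144, 144, 145, 144, 147, 154, 166, 176, 168, 160, 168, 172, 171, 173, 175, 177, 181, 181, 168, 150, 133, 140, 152, 156, 156, 157, 153, 153, 153, 153, 156, 160]
U [0.0325  0.55842] 0.0004
L [0.03498 0.5035 ] 0.0003
[353.60301971 187.0858345 ] [400.44966698 225.22746658] handle ctr (array([ 0.61172644, -0.17445858,  0.08284279]), np.float64(0.0001495876129063354))
top box z.09 [[0.6294, -0.1628, 0.09], [0.6325, -0.1773, 0.09], [0.5899, -0.1852, 0.09], [0.5869, -0.1708, 0.09]] ctr [[ 0.61189768 -0.17446628  0.082     ]]
bbox [7.375, 4.875, 16.25, 19.25]
door [[0.6174, 0.1723, 0.039], [0.6152, 0.0234, 0.039], [0.4173, 0.0232, 0.039], [0.4189, 0.1687, 0.039]] ((255.5, 226.0), (70.0, 53.0), 90.0)
```

```bash
cat >> h.py <<'E'
A=-np.arctan(0.0337) # board yaw
def toworld(x,y): # slot-line: x across offset, y world-ish along from y=0
    return np.array([.5310+.0337*y+x, y])
def plan(xyz,psi,n):
    st=read_state();q=st["orientation"];r0=R.from_quat([q[1],q[2],q[3],q[0]])
    c,s=np.cos(np.radians(psi)),np.sin(np.radians(psi))
    r1=R.from_matrix(np.array([[c,0,-s],[s,0,c],[0,-1,0]]))
    rv=(r0.inv()*r1).as_rotvec(); d=(np.array(xyz)-st["tool_pos"])/n
    m=r0.as_matrix()
    print("t",st["clock"],"pos",st["tool_pos"].round(4),"psi",np.degrees(np.arctan2(m[1,0],m[0,0])).round(2),"tilt",m[2,[0,2]].round(3),"F",st["wrist_force"].round(1),"T",st["torque"].round(2),"w",round(st["gripper_width"],3),"j6",st["qpos"][[0,4,5]].round(2))
    for i in range(n):
        ri=r0*R.from_rotvec(rv*i/n)
        print(((ri.inv().apply(d))*100).round(2).tolist(),np.degrees(rv/n).round(2).tolist())
E
python3 -c "
from h import *
plan([.6117,-.1745,.16],-78,18)"
```

```text
t 0.3 pos [0.2184 0.5318 0.248 ] psi 67.67 tilt [-0.001  0.   ] F [-0.3  0.   0. ] T [ 0.02  0.05 -0.03] w 1.002 j6 [1.04 0.   1.43]
[-2.8, 0.49, -3.51] [0.0, 8.09, -0.0]
[-2.28, 0.49, -3.87] [0.0, 8.09, -0.0]
[-1.71, 0.49, -4.15] [0.0, 8.09, -0.0]
[-1.11, 0.49, -4.35] [0.0, 8.09, -0.0]
[-0.48, 0.49, -4.46] [0.0, 8.09, -0.0]
[0.15, 0.49, -4.49] [0.0, 8.09, -0.0]
[0.78, 0.49, -4.42] [0.0, 8.09, -0.0]
[1.39, 0.49, -4.27] [0.0, 8.09, -0.0]
[1.98, 0.49, -4.03] [0.0, 8.09, -0.0]
[2.53, 0.49, -3.71] [0.0, 8.09, -0.0]
[3.03, 0.49, -3.32] [0.0, 8.09, -0.0]
[3.46, 0.49, -2.86] [0.0, 8.09, -0.0]
[3.83, 0.49, -2.34] [0.0, 8.09, -0.0]
[4.12, 0.49, -1.78] [0.0, 8.09, -0.0]
[4.33, 0.49, -1.18] [0.0, 8.09, -0.0]
[4.46, 0.49, -0.56] [0.0, 8.09, -0.0]
[4.49, 0.49, 0.07] [0.0, 8.09, -0.0]
[4.44, 0.49, 0.7] [0.0, 8.09, -0.0]
```

Emit:
play_rows(deltas=[[-1,-2.8,0.2,-3.5,0,8.1,0],[-1,-2.3,0.2,-3.9,0,8.1,0],[-1,-1.7,0.2,-4.1,0,8.1,0],[-1,-1.1,0.3,-4.3,0,8.1,0],[-1,-0.5,0.3,-4.5,0,8.1,0]], grip_force=40)

```text
clock: 0.8
tool_pos: [0.3267, 0.3341, 0.2345]
orientation: [0.689, -0.688, -0.161, 0.16]
wrist_force: [1.4, 1.0, -0.3]
gripper_width: 1.001
```

Emit:
play_rows(deltas=[[-1,0.2,0.4,-4.5,0,8.1,0],[-1,0.8,0.4,-4.4,0,8.1,0],[-1,1.4,0.4,-4.2,0,8.1,0],[-1,2.0,0.4,-4.0,0,8.1,0],[-1,2.5,0.4,-3.7,0,8.1,0]])

```text
clock: 1.3
tool_pos: [0.434, 0.1283, 0.2148]
orientation: [0.702, -0.699, 0.096, -0.099]
wrist_force: [1.1, 0.3, 0.6]
gripper_width: 0.999
```

```bash
python3 -c "
from h import *
plan([.6117,-.1745,.16],-78,10)"
```

```text
t 1.3 pos [0.434  0.1283 0.2148] psi -15.87 tilt [0.004 0.005] F [1.1 0.3 0.6] T [ 0.06 -0.05 -0.01] w 0.999 j6 [0.11 0.   1.96]
[2.53, 0.55, -2.43] [-0.04, 6.21, 0.01]
[2.78, 0.55, -2.14] [-0.04, 6.21, 0.01]
[3.0, 0.55, -1.83] [-0.04, 6.21, 0.01]
[3.18, 0.55, -1.49] [-0.04, 6.21, 0.01]
[3.32, 0.55, -1.14] [-0.04, 6.21, 0.01]
[3.42, 0.55, -0.77] [-0.04, 6.21, 0.01]
[3.49, 0.55, -0.4] [-0.04, 6.21, 0.01]
[3.51, 0.55, -0.02] [-0.04, 6.21, 0.01]
[3.49, 0.55, 0.37] [-0.04, 6.21, 0.01]
[3.43, 0.55, 0.74] [-0.04, 6.21, 0.01]
```

Emit:
play_rows(deltas=[[-1,2.5,0.5,-2.4,0,6.2,0],[-1,2.8,0.5,-2.1,0,6.2,0],[-1,3.0,0.6,-1.8,0,6.2,0],[-1,3.2,0.6,-1.5,0,6.2,0],[-1,3.3,0.6,-1.1,0,6.2,0]])

```text
clock: 1.8
tool_pos: [0.5249, -0.0319, 0.1869]
orientation: [0.647, -0.642, 0.288, -0.292]
wrist_force: [-0.1, 0.8, 1.0]
gripper_width: 1.001
```

Emit:
play_rows(deltas=[[-1,3.4,0.5,-0.8,0,6.2,0],[-1,3.5,0.5,-0.4,0,6.2,0],[-1,3.5,0.5,0,0,6.2,0],[-1,3.5,0.5,0.4,0,6.2,0],[-1,3.4,0.5,0.7,0,6.2,0]])

```text
clock: 2.3
tool_pos: [0.6107, -0.1934, 0.1605]
orientation: [0.541, -0.535, 0.457, -0.46]
wrist_force: [1.0, 0.3, -0.1]
gripper_width: 0.996
```

Run:
```python
from h import *
plan([.6117,-.1745,.080],-78,5)
t=get_image("top");s=get_image("side")
o=np.hstack([cv2.resize(t["img"][160:220,320:390],(400,343),interpolation=cv2.INTER_CUBIC),cv2.resize(s["img"][180:260,360:440],(343,343),interpolation=cv2.INTER_CUBIC)])
cv2.imwrite("pics/hover.png",o)
```

```text
t 2.3 pos [ 0.6107 -0.1934  0.1605] psi -80.86 tilt [-0.002  0.009] F [ 1.   0.3 -0.1] T [ 0.05 -0.    0.02] w 0.996 j6 [-0.44  0.01  2.55]
[-0.37, 1.61, 0.07] [-0.11, -0.57, -0.02]
[-0.37, 1.61, 0.07] [-0.11, -0.57, -0.02]
[-0.37, 1.61, 0.08] [-0.11, -0.57, -0.02]
[-0.37, 1.61, 0.09] [-0.11, -0.57, -0.02]
[-0.36, 1.61, 0.09] [-0.11, -0.57, -0.02]
```

View pics/hover.png

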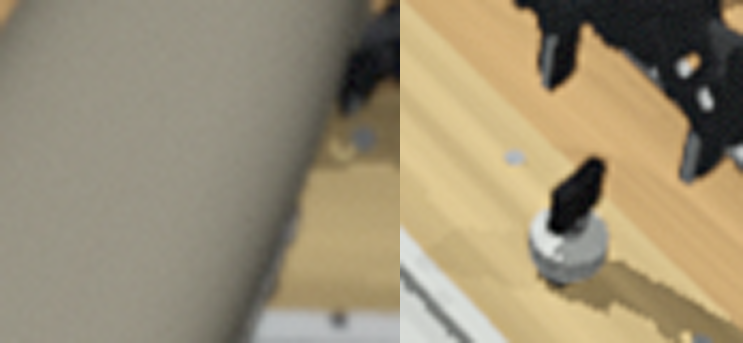

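The side view shows the open fingers on either side of the wing. The arm hides the dog in the top view. I'll centre the fingers and go down.

Emit:
play_rows(deltas=[[-1,-0.9,0.4,0.2,0,-1.5,0],[-1,-0.9,0.6,0.2,0,-1.4,0],[-1,0,2.0,0,0,0,0],[-1,0,2.5,0,0,0,0],[-1,0,1.5,0,0,0,0]])

```text
clock: 2.9
tool_pos: [0.6125, -0.1702, 0.0892]
orientation: [0.556, -0.549, 0.438, -0.443]
wrist_force: [-0.4, 0.1, 0.2]
gripper_width: 1.0
```

```bash
python3 -c "
from h import *
plan([.6117,-.1745,.080],-78,2)"
```

```text
t 2.9 pos [ 0.6125 -0.1702  0.0892] psi -77.11 tilt [-0.001  0.012] F [-0.4  0.1  0.2] T [-0.    0.02  0.02] w 1.0 j6 [-0.4   0.01  2.52]
[0.2, 0.46, -0.09] [-0.35, 0.44, -0.02]
[0.2, 0.46, -0.09] [-0.35, 0.44, -0.02]
```

Emit:
play_rows(deltas=[[-1,0.3,0.4,-0.1,-0.4,0.9,0],[-1,0.2,0.4,-0.1,-0.3,0,0],[0.3,0,0,0,0,0,0],[0.5,0,0,0,0,0,0],[0.6,0,0,0,0,0,0]], grip_force=40)

```text
clock: 3.4
tool_pos: [0.6099, -0.1695, 0.0809]
orientation: [-0.551, 0.552, -0.444, 0.441]
wrist_force: [0.6, -0.1, 0.5]
gripper_width: 0.515
```

Emit:
play_rows(deltas=[[1,0,0,0,0,0,0],[1,0,0,0,0,0,0],[1,0,0,0,0,0,0]])

```text
clock: 3.7
tool_pos: [0.6108, -0.1702, 0.0824]
orientation: [-0.551, 0.551, -0.443, 0.442]
wrist_force: [-0.2, -0.1, -2.5]
gripper_width: 0.133
```

```bash
python3 -c "
from h import *
plan([.6117,-.1745,.080],-78,1)"
```

```text
t 3.7 pos [ 0.6108 -0.1702  0.0824] psi -77.54 tilt [-0.001 -0.001] F [-0.2 -0.1 -2.5] T [0.02 0.03 0.04] w 0.133 j6 [-0.4   0.    2.53]
[0.44, 0.24, -0.0] [0.05, 0.46, -0.07]
```

Emit:
play_rows(deltas=[[1,0,-2.0,0,0,0,0],[1,0,-2.0,0,0,0,0]], grip_force=60)

```text
clock: 3.9
tool_pos: [0.6081, -0.1694, 0.1192]
orientation: [-0.55, 0.552, -0.446, 0.44]
wrist_force: [0.7, -0.5, -2.1]
gripper_width: 0.133
```

```bash
python3 -c "
from h import *
plan([.529,-.06,.12],-1.93,10)"
```

```text
t 3.9 pos [ 0.6081 -0.1694  0.1192] psi -77.56 tilt [-0.006 -0.008] F [ 0.7 -0.5 -2.1] T [-0.06 -0.06  0.  ] w 0.133 j6 [-0.4   0.    2.53]
[-1.24, 0.0, -0.54] [0.01, -7.56, -0.06]
[-1.3, 0.0, -0.37] [0.01, -7.56, -0.06]
[-1.34, 0.0, -0.19] [0.01, -7.56, -0.06]
[-1.35, -0.0, -0.02] [0.01, -7.56, -0.06]
[-1.34, -0.0, 0.16] [0.01, -7.56, -0.06]
[-1.31, -0.0, 0.34] [0.01, -7.56, -0.06]
[-1.25, -0.0, 0.51] [0.01, -7.56, -0.06]
[-1.17, -0.01, 0.67] [0.01, -7.56, -0.06]
[-1.08, -0.01, 0.81] [0.01, -7.56, -0.06]
[-0.96, -0.01, 0.95] [0.01, -7.56, -0.06]
```

Emit:
play_rows(deltas=[[1,-1.2,0,-0.5,0,-7.6,0],[1,-1.3,0,-0.4,0,-7.6,0],[1,-1.3,0,-0.2,0,-7.6,0],[1,-1.4,0,0,0,-7.6,0],[1,-1.3,0,0.2,0,-7.6,0]])

```text
clock: 4.4
tool_pos: [0.5693, -0.1165, 0.1216]
orientation: [0.668, -0.668, 0.234, -0.23]
wrist_force: [-0.9, 0.6, -2.5]
gripper_width: 0.13
```

Emit:
play_rows(deltas=[[1,-1.3,0,0.3,0,-7.6,0],[1,-1.3,0,0.5,0,-7.6,0],[1,-1.2,0,0.7,0,-7.6,0],[1,-1.1,0,0.8,0,-7.6,0],[1,-1.0,0,0.9,0,-7.6,0]])

```text
clock: 4.9
tool_pos: [0.5232, -0.0615, 0.1207]
orientation: [0.708, -0.706, -0.005, 0.01]
wrist_force: [-0.7, -0.5, -1.8]
gripper_width: 0.134
```

```bash
python3 -c "
from h import *
plan([.529,-.06,.10],-1.93,3)"
```

```text
t 4.9 pos [ 0.5232 -0.0615  0.1207] psi 1.25 tilt [-0.007  0.003] F [-0.7 -0.5 -1.8] T [ 0.03 -0.04  0.03] w 0.134 j6 [-0.27  0.    1.28]
[0.2, 0.69, 0.04] [-0.06, 1.06, -0.14]
[0.2, 0.69, 0.05] [-0.06, 1.06, -0.14]
[0.19, 0.69, 0.05] [-0.06, 1.06, -0.14]
```

Emit:
play_rows(deltas=[[1,0.3,0.6,0,0,1.6,-0.2],[1,0.3,0.6,0.1,0,1.6,-0.2],[1,0,0.9,0,0,0,0],[1,0,0,0,0,0,0]])

```text
clock: 5.3
tool_pos: [0.5284, -0.0598, 0.0978]
orientation: [0.708, -0.706, 0.015, -0.014]
wrist_force: [-0.5, -0.7, -2.5]
gripper_width: 0.136
```

Run:
```python
from h import *
plan([.529,-.06,.085],-1.93,1)
t=get_image("top");s=get_image("side");st=read_state();p=st["tool_pos"]
print("axis foot proj top/side",proj(t,[p[0],p[1],p[2]-.056]),proj(s,[p[0],p[1],p[2]-.056]))
def ov(d):
    im=cv2.resize(d,None,fx=6,fy=6,interpolation=cv2.INTER_CUBIC);return im
u,v=proj(s,[.53,-.06,.05])[0].astype(int);print(u,v)
a=ov(s["img"][v-50:v+50,u-45:u+45][:, :66]) if 0 else cv2.resize(s["img"][v-50:v+50,u-40:u+40],(480,600),interpolation=cv2.INTER_CUBIC)
cv2.imwrite("pics/ins.png",a);
```

```text
t 5.3 pos [ 0.5284 -0.0598  0.0978] psi -2.39 tilt [-0.001  0.003] F [-0.5 -0.7 -2.5] T [ 0.02  0.04 -0.01] w 0.136 j6 [-0.27  0.    1.35]
[0.06, 1.28, -0.02] [-0.19, -0.46, -0.07]
axis foot proj top/side [[312.08410116 220.40335259]] [[342.43629744 222.27897815]]
342 220
```

View pics/ins.png

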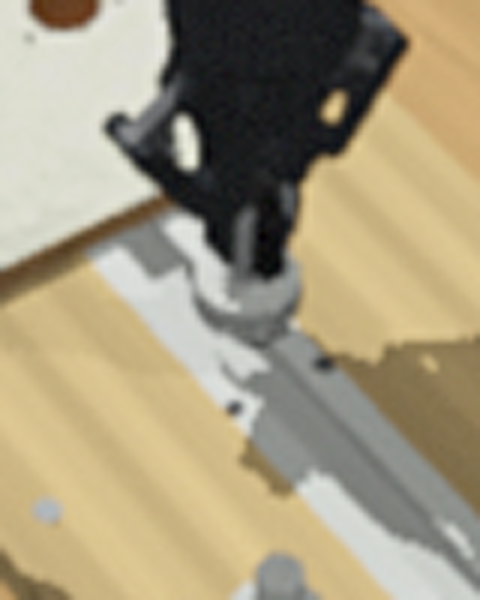

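The side view shows the dog hanging upright over the slot, handle along it, with the door edge behind it. I'll go down gently.

Emit:
play_rows(deltas=[[1,0.05,0.7,0,-0.2,-0.4,0],[1,0,0.6,0,0,0,0],[1,0,0.2,0,0,0,0],[1,0,0.15,0,0,0,0]])

```text
clock: 5.8
tool_pos: [0.5304, -0.0608, 0.0814]
orientation: [-0.707, 0.707, -0.012, 0.013]
wrist_force: [-1.0, 0.1, -2.6]
gripper_width: 0.129
```

```bash
python3 -c "
from h import *
plan([.529,-.06,.071],-1.93,1)"
```

```text
t 5.8 pos [ 0.5304 -0.0608  0.0814] psi -2.02 tilt [ 0.001 -0.001] F [-1.   0.1 -2.6] T [ 0.02  0.04 -0.02] w 0.129 j6 [-0.26 -0.    1.34]
[-0.14, 1.04, 0.08] [0.06, -0.09, 0.08]
```

Emit:
play_rows(deltas=[[1,-0.1,0.15,0,0,0,0],[1,0,0.2,0,0,0,0],[1,0,0.2,0,0,0,0]])

```text
clock: 6.1
tool_pos: [0.5294, -0.0608, 0.0757]
orientation: [-0.707, 0.707, -0.012, 0.013]
wrist_force: [-0.2, -0.8, -1.5]
gripper_width: 0.132
```

```bash
python3 -c "
from h import *
plan([.529,-.06,.071],-1.93,1)"
```

```text
t 6.1 pos [ 0.5294 -0.0608  0.0757] psi -2.03 tilt [ 0.002 -0.001] F [-0.2 -0.8 -1.5] T [-0.    0.01  0.  ] w 0.132 j6 [-0.26 -0.    1.34]
[-0.04, 0.47, 0.08] [0.06, -0.1, 0.09]
```

The foot is already below the board top with no reaction force, so the head is entering the slot.

Emit:
play_rows(deltas=[[1,0,0.2,0,0,0,0],[1,0,0.15,0,0,0,0],[1,0,0.1,0,0,0,0]])

```text
clock: 6.4
tool_pos: [0.5295, -0.0609, 0.0711]
orientation: [-0.707, 0.707, -0.012, 0.013]
wrist_force: [-2.3, -0.0, 5.9]
gripper_width: 0.135
```

Emit:
play_rows(deltas=[[1,0,0.1,0,0,0,0],[1,0,0,0,0,0,0]])

```text
clock: 6.6
tool_pos: [0.5294, -0.0609, 0.0712]
orientation: [-0.706, 0.708, -0.012, 0.013]
wrist_force: [-2.5, -0.0, 5.0]
gripper_width: 0.132
```

Emit:
play_rows(deltas=[[1,-0.05,-0.05,0.3,0,0,0],[1,0,0,1.0,0,0,0],[1,0,0,1.2,0,0,0],[1,0,0,1.2,0,0,0],[1,0,0,0.8,0,0,0]])

```text
clock: 7.1
tool_pos: [0.531, -0.013, 0.0713]
orientation: [-0.706, 0.708, -0.012, 0.014]
wrist_force: [-0.4, -1.4, 0.5]
gripper_width: 0.134
```

Emit:
play_rows(deltas=[[1,0,0,0.4,0,0,0],[1,0,0,0.4,0,0,0],[1,0,0,0.3,0,0,0]])

```text
clock: 7.4
tool_pos: [0.5316, 0.0006, 0.0714]
orientation: [-0.706, 0.708, -0.011, 0.013]
wrist_force: [0.6, -4.0, -0.3]
gripper_width: 0.133
```

```bash
python3 -c "
from h import *
plan([.531,0,.071],-1.93,1)"
```

```text
t 7.4 pos [0.5316 0.0006 0.0714] psi -1.95 tilt [ 0.004 -0.002] F [ 0.6 -4.  -0.3] T [-0.71 -0.01  0.02] w 0.133 j6 [-0.15 -0.    1.46]
[-0.06, 0.04, -0.06] [0.13, -0.02, 0.21]
```

Emit:
play_rows(deltas=[[1,0,0,0.3,0,0,0],[1,0,0,0.3,0,0,0]], grip_force=110)

```text
clock: 7.6
tool_pos: [0.5319, 0.0059, 0.0715]
orientation: [-0.705, 0.709, -0.011, 0.014]
wrist_force: [-1.1, -2.7, -0.6]
gripper_width: 0.124
```

Emit:
play_rows(deltas=[[1,0,0,0.2,0,0,0],[1,0,0,0.2,0,0,0]])

```text
clock: 7.8
tool_pos: [0.532, 0.0095, 0.0715]
orientation: [-0.705, 0.709, -0.011, 0.014]
wrist_force: [-0.6, -3.4, -0.3]
gripper_width: 0.127
```

Emit:
play_rows(deltas=[[1,0,0,0.15,0,0,0],[1,0,0,0.15,0,0,0]])

```text
clock: 8.0
tool_pos: [0.5321, 0.0122, 0.0715]
orientation: [-0.705, 0.709, -0.012, 0.014]
wrist_force: [0.3, -2.8, -1.3]
gripper_width: 0.119
```

Emit:
play_rows(deltas=[[1,0,0,0.15,0,0,0],[1,0,0,0.15,0,0,0]])

```text
clock: 8.2
tool_pos: [0.5322, 0.0143, 0.0716]
orientation: [-0.704, 0.71, -0.012, 0.014]
wrist_force: [-0.8, -6.9, 0.2]
gripper_width: 0.12
```

Emit:
play_rows(deltas=[[1,0,0,0.15,0,0,0],[1,0,0,0.15,0,0,0]])

```text
clock: 8.4
tool_pos: [0.5322, 0.0157, 0.0716]
orientation: [-0.702, 0.712, -0.013, 0.015]
wrist_force: [-1.4, -7.1, -0.1]
gripper_width: 0.122
```

Emit:
play_rows(deltas=[[1,0,0,0.15,0,0,0],[1,0,0,0.15,0,0,0]])

```text
clock: 8.6
tool_pos: [0.5323, 0.0167, 0.0718]
orientation: [-0.701, 0.713, -0.013, 0.015]
wrist_force: [-1.4, -6.6, -0.5]
gripper_width: 0.13
```

Run:
```python
from h import *
plan([.5323,.0167,.0715],-1.93,1)
s=get_image("side");t=get_image("top")
u,v=proj(s,[.53,.1,.05])[0].astype(int);print(u,v)
a=cv2.resize(s["img"][130:240,225:365],(764,600),interpolation=cv2.INTER_CUBIC)
cv2.imwrite("pics/push.png",a)
```

```text
t 8.6 pos [0.5323 0.0167 0.0718] psi -2.31 tilt [ 0.003 -0.018] F [-1.4 -6.6 -0.5] T [-1.46  0.22 -0.  ] w 0.13 j6 [-0.11 -0.02  1.5 ]
[-0.0, 0.03, -0.0] [1.03, -0.38, 0.17]
306 183
```

View pics/push.png

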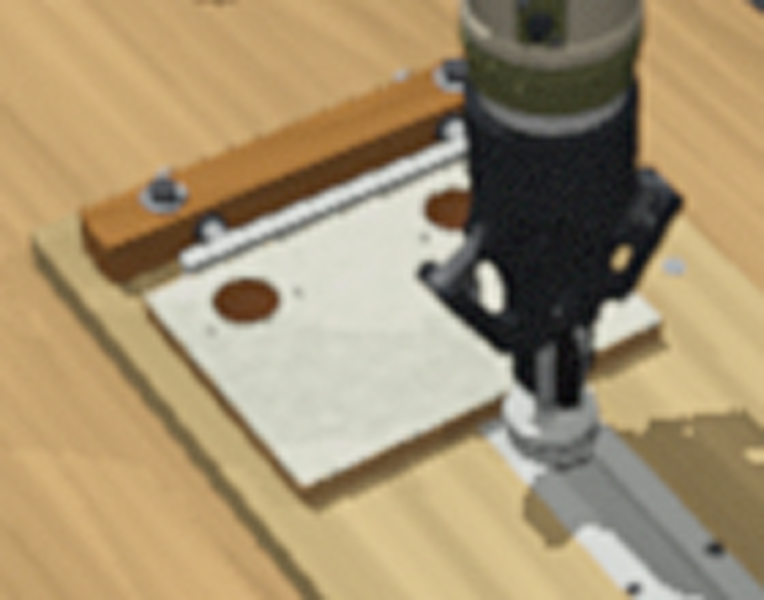

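Side view: the door is almost on the facing bar, still slightly askew at its near (left) end. I'll keep pushing and take out the small tool tilt.

Emit:
play_rows(deltas=[[1,0,0,0.2,0.6,-0.3,0],[1,0,0,0.2,0.6,0,0]])

```text
clock: 8.9
tool_pos: [0.5323, 0.017, 0.0716]
orientation: [-0.705, 0.709, -0.012, 0.014]
wrist_force: [-1.4, -11.7, -1.1]
gripper_width: 0.126
```

Emit:
play_rows(deltas=[[1,0,0,0.2,0.5,0,0],[1,0,0,0.2,0.5,0,0]])

```text
clock: 9.1
tool_pos: [0.5323, 0.0165, 0.0715]
orientation: [0.707, -0.706, 0.014, -0.015]
wrist_force: [-1.9, -9.8, -1.0]
gripper_width: 0.13
```

```bash
python3 -c "
from h import *
plan([.5323,.0167,.0715],-1.93,1)"
```

```text
t 9.1 pos [0.5323 0.0165 0.0715] psi -2.31 tilt [0.002 0.001] F [-1.9 -9.8 -1. ] T [-2.35  0.23 -0.01] w 0.13 j6 [-0.12  0.    1.49]
[-0.0, -0.0, 0.02] [-0.08, -0.38, 0.1]
```

Emit:
play_rows(deltas=[[1,0,0,0.25,0,-0.3,0],[1,0,0,0.3,0.2,0,0],[1,0,0,0.3,0.2,0,0]])

```text
clock: 9.4
tool_pos: [0.5324, 0.0171, 0.0716]
orientation: [-0.704, 0.71, -0.014, 0.015]
wrist_force: [-1.7, -13.1, 0.7]
gripper_width: 0.122
```

Run:
```python
from h import *
plan([.5323,.0167,.0715],-1.93,1)
s=get_image("side");t=get_image("top")
a=cv2.resize(s["img"][145:225,235:315],(600,600),interpolation=cv2.INTER_CUBIC)
cv2.imwrite("pics/push2.png",a)
# door left edge (x- side) visible: corners by saturation in side view
h=cv2.cvtColor(s["img"],cv2.COLOR_BGR2HSV)
m=((h[:,:,1]<45)&(h[:,:,2]>150)).astype(float)
S=h[:,:,1].astype(float)
print([ (c,[int(x) for x in h[150:225,c,1]]) for c in (275,)])
```

```text
t 9.4 pos [0.5324 0.0171 0.0716] psi -2.35 tilt [ 0.001 -0.009] F [ -1.7 -13.1   0.7] T [-2.91  0.38 -0.02] w 0.122 j6 [-0.11 -0.01  1.5 ]
[-0.01, 0.01, -0.04] [0.54, -0.42, 0.05]
[(275, [109, 109, 110, 121, 153, 167, 165, 164, 162, 164, 162, 160, 165, 164, 171, 164, 168, 183, 115, 17, 6, 6, 4, 14, 19, 17, 17, 16, 16, 17, 16, 17, 31, 78, 117, 111, 56, 26, 19, 19, 18, 17, 17, 19, 18, 17, 18, 18, 19, 18, 18, 18, 18, 19, 19, 18, 17, 17, 18, 19, 18, 16, 15, 30, 69, 125, 127, 107, 96, 92, 93, 92, 95, 92, 89])]
```

View pics/push2.png

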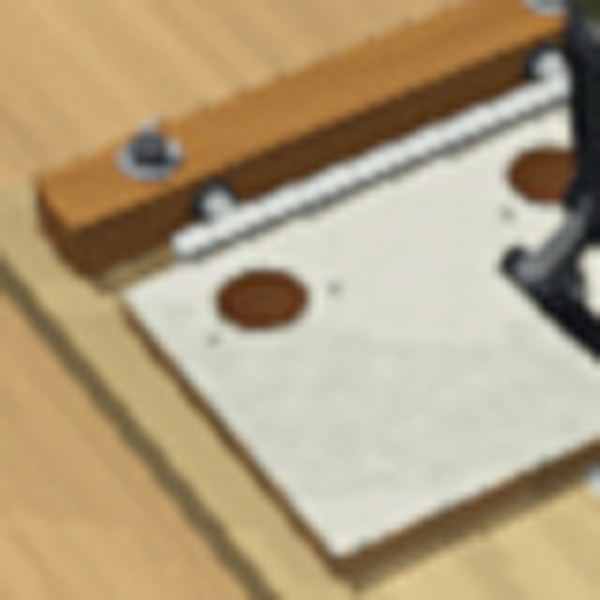

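The door now seems to sit flush on the bar. I'll check its angle numerically against the rail.

Run:
```python
from h import *
s=get_image("side")
S=cv2.cvtColor(s["img"],cv2.COLOR_BGR2HSV)[:,:,1].astype(float)
def edge(cols,r0,up):
    out=[]
    for c in cols:
        r=r0(c)
        while S[r,c]<45: r+=1
        out.append((c,r-1+(45-S[r-1,c])/(S[r,c]-S[r-1,c])))
    return np.array(out)
f=edge(range(283,312),lambda c:205,1); f=onz(s,f,.039); k=np.polyfit(f[:,0],f[:,1],1); print("front edge angle",np.degrees(np.arctan(k[0])),"rms",(f[:,1]-np.polyval(k,f[:,0])).std(),"y at .53",np.polyval(k,.53))
g=edge(range(255,277),lambda c:186,1); g=onz(s,g,.039); k=np.polyfit(g[:,1],g[:,0],1); print("left edge angle",-np.degrees(np.arctan(k[0])),(g[:,0]-np.polyval(k,g[:,1])).std())
# bar top rear edge (z=.044): brown->white going down
b=[]
for c in range(264,306):
    r=int(round(175-(c-264)*.42))-6
    while S[r,c]>80 or S[r-1,c]<80: r+=1
    b.append((c,r-(80-S[r,c])/(S[r-1,c]-S[r,c])))
b=onz(s,b,.044);k=np.polyfit(b[:,0],b[:,1],1);print("bar angle",np.degrees(np.arctan(k[0])),(b[:,1]-np.polyval(k,b[:,0])).std(),"y at .53",np.polyval(k,.53))
```

```text
front edge angle -1.9499979743534464 rms 0.00041894165984730455 y at .53 0.037943600197155994
left edge angle -29.321928313687692 0.018752505251884342
bar angle -2.4505476801175186 0.003305571565280018 y at .53 0.20208065156045152
```

The front edge is at -1.95° and the rail at -1.93°, so the door is square. It doesn't give under 13 N, so it is home. Next I press down and keep the forward push on.

Emit:
play_rows(deltas=[[1,0,0.2,0.2,0.3,0,0],[1,0,0.25,0.2,0.2,0,0],[1,0,0.3,0.2,0.2,0,0]])

```text
clock: 9.85
tool_pos: [0.5331, 0.0168, 0.0671]
orientation: [-0.703, 0.711, -0.015, 0.017]
wrist_force: [-5.6, -9.7, 11.7]
gripper_width: 0.121
```

Emit:
play_rows(deltas=[[1,0,0.3,0.2,0.2,0,0],[1,0,0.3,0.2,0.2,0,0]])

```text
clock: 10.05
tool_pos: [0.5339, 0.0168, 0.0644]
orientation: [-0.702, 0.711, -0.016, 0.019]
wrist_force: [-6.4, -9.3, 15.4]
gripper_width: 0.125
```

```bash
python3 -c "
from h import *
plan([.5323,.0167,.0655],-1.93,1)"
```

```text
t 10.05 pos [0.5339 0.0168 0.0644] psi -2.8 tilt [ 0.005 -0.012] F [-6.4 -9.3 15.4] T [-1.88  1.36 -0.03] w 0.125 j6 [-0.11 -0.01  1.51]
[-0.16, -0.11, -0.02] [0.71, -0.87, 0.29]
```

Emit:
play_rows(deltas=[[1,-0.2,-0.05,0.2,0.5,0,0.2],[1,-0.1,0,0.2,0.3,4,0.1],[1,-0.05,0.05,0.2,0.2,8,0]])

```text
clock: 10.35
tool_pos: [0.5337, 0.0168, 0.0677]
orientation: [-0.698, 0.703, -0.092, 0.097]
wrist_force: [-1.2, -10.0, 0.6]
gripper_width: 0.119
```

```bash
python3 -c "
from h import *
plan([.5316,.0177,.0655],-91.93,10)"
```

```text
t 10.35 pos [0.5337 0.0168 0.0677] psi -15.38 tilt [ 0.009 -0.006] F [ -1.2 -10.    0.6] T [-2.07  0.48  0.01] w 0.119 j6 [-0.11 -0.01  1.72]
[-0.02, 0.02, 0.0] [-0.0, 7.66, 0.07]
[-0.02, 0.02, 0.0] [-0.0, 7.66, 0.07]
[-0.02, 0.02, -0.0] [-0.0, 7.66, 0.07]
[-0.02, 0.02, -0.01] [-0.0, 7.66, 0.07]
[-0.02, 0.02, -0.01] [-0.0, 7.66, 0.07]
[-0.02, 0.02, -0.01] [-0.0, 7.66, 0.07]
[-0.02, 0.02, -0.01] [-0.0, 7.66, 0.07]
[-0.02, 0.02, -0.02] [-0.0, 7.66, 0.07]
[-0.01, 0.02, -0.02] [-0.0, 7.66, 0.07]
[-0.01, 0.02, -0.02] [-0.0, 7.66, 0.07]
```

Emit:
play_rows(deltas=[[1,-0.1,0.3,0.2,0,8,0.2],[1,-0.12,0.2,0.18,0,8,0.2],[1,-0.15,0.1,0.15,0,8,0]])

```text
clock: 10.65
tool_pos: [0.5342, 0.017, 0.0664]
orientation: [-0.657, 0.669, -0.242, 0.25]
wrist_force: [-3.8, -8.2, 11.5]
gripper_width: 0.122
```

```bash
python3 -c "
from h import *
plan([.5316,.0177,.0655],-91.93,8)"
```

```text
t 10.65 pos [0.5342 0.017  0.0664] psi -40.67 tilt [ 0.016 -0.011] F [-3.8 -8.2 11.5] T [-1.72  1.03  0.03] w 0.122 j6 [-0.11 -0.02  2.17]
[-0.03, 0.01, -0.01] [0.03, 6.41, 0.14]
[-0.03, 0.01, -0.02] [0.03, 6.41, 0.14]
[-0.03, 0.01, -0.02] [0.03, 6.41, 0.14]
[-0.02, 0.01, -0.02] [0.03, 6.41, 0.14]
[-0.02, 0.01, -0.03] [0.03, 6.41, 0.14]
[-0.02, 0.01, -0.03] [0.03, 6.41, 0.14]
[-0.01, 0.01, -0.03] [0.03, 6.41, 0.14]
[-0.01, 0.01, -0.03] [0.03, 6.41, 0.14]
```

Emit:
play_rows(deltas=[[1,-0.2,0.15,0.08,0.3,8,0.3],[1,-0.22,0.1,0.05,0.3,8,0.3],[1,-0.22,0.1,0.03,0.2,8,0.2]])

```text
clock: 10.95
tool_pos: [0.5329, 0.0169, 0.0674]
orientation: [-0.592, 0.595, -0.379, 0.391]
wrist_force: [-1.8, -10.7, 5.8]
gripper_width: 0.126
```

```bash
python3 -c "
from h import *
plan([.5316,.0177,.0655],-91.93,4)"
```

```text
t 10.95 pos [0.5329 0.0169 0.0674] psi -65.93 tilt [0.017 0.005] F [ -1.8 -10.7   5.8] T [-1.91  0.77  0.14] w 0.126 j6 [-0.11 -0.01  2.61]
[-0.03, 0.05, -0.02] [-0.13, 6.5, 0.22]
[-0.03, 0.05, -0.03] [-0.13, 6.5, 0.22]
[-0.03, 0.05, -0.03] [-0.13, 6.5, 0.22]
[-0.02, 0.05, -0.03] [-0.13, 6.5, 0.22]
```

Emit:
play_rows(deltas=[[1,-0.22,0.15,0,0,8,0.4],[1,-0.22,0.1,-0.02,0,8,0.4],[1,-0.22,0.1,-0.03,0,7,0.3]])

```text
clock: 11.25
tool_pos: [0.5322, 0.0167, 0.0677]
orientation: [-0.5, 0.499, -0.496, 0.506]
wrist_force: [-3.8, -10.2, 8.4]
gripper_width: 0.122
```

```bash
python3 -c "
from h import *
plan([.5316,.0177,.0655],-91.93,1)"
```

```text
t 11.25 pos [0.5322 0.0167 0.0677] psi -90.17 tilt [0.008 0.011] F [ -3.8 -10.2   8.4] T [-2.16  1.05  0.12] w 0.122 j6 [-0.12 -0.01  3.03]
[-0.1, 0.22, -0.06] [-0.65, 1.76, 0.47]
```

Emit:
play_rows(deltas=[[1,-0.22,0.05,-0.03,-0.5,2,0.4],[1,-0.22,0,-0.03,-0.2,0.5,0.2],[1,-0.22,-0.05,0,0,0,0]])

```text
clock: 11.55
tool_pos: [0.5323, 0.0169, 0.0701]
orientation: [-0.483, 0.489, -0.511, 0.517]
wrist_force: [-2.2, -9.1, 1.6]
gripper_width: 0.125
```

Emit:
play_rows(deltas=[[1,-0.22,-0.1,0,0,0,0.2],[1,-0.22,-0.1,0,0,0,0.2],[1,-0.22,-0.05,0,0,0,0.2]])

```text
clock: 11.85
tool_pos: [0.5322, 0.0171, 0.0703]
orientation: [-0.48, 0.489, -0.511, 0.518]
wrist_force: [-1.2, -10.0, -1.0]
gripper_width: 0.126
```

```bash
python3 -c "
from h import *
plan([.5316,.0177,.0702],-91.93,1)"
```

```text
t 11.85 pos [0.5322 0.0171 0.0703] psi -93.48 tilt [ 0.016 -0.001] F [ -1.2 -10.   -1. ] T [-2.24  0.01  0.15] w 0.126 j6 [-0.11 -0.02  3.09]
[-0.06, 0.01, -0.06] [0.07, -1.55, 0.9]
```

Locked: the dog rose to TCP z 0.0703, 1 mm below the collar's rest level, with the head across the slot and no vertical load. I'll give it one more press, then release.

Emit:
play_rows(deltas=[[1,-0.28,0,0,0,-0.8,0.4],[1,-0.3,0,0,0,-0.5,0.4],[1,-0.3,0,0,0,0,0.3]])

```text
clock: 12.15
tool_pos: [0.5323, 0.0172, 0.0703]
orientation: [-0.484, 0.494, -0.508, 0.514]
wrist_force: [-2.7, -13.2, 0.0]
gripper_width: 0.121
```

Emit:
play_rows(deltas=[[-0.2,0,0,0,0,0,0],[-0.6,0,0,0,0,0,0],[-1,0,0,0,0,0,0],[-1,0,0,0,0,0,0]])

```text
clock: 12.55
tool_pos: [0.5327, 0.0187, 0.0704]
orientation: [-0.486, 0.492, -0.508, 0.513]
wrist_force: [-0.4, -0.2, -0.1]
gripper_width: 0.799
```

```bash
python3 -c "
from h import *
plan([.5316,.0177,.0702],-91.93,1)"
```

```text
t 12.55 pos [0.5327 0.0187 0.0704] psi -92.5 tilt [ 0.012 -0.002] F [-0.4 -0.2 -0.1] T [0.01 0.01 0.  ] w 0.799 j6 [-0.11 -0.01  3.08]
[0.1, 0.03, -0.11] [0.09, -0.57, 0.66]
```

Emit:
play_rows(deltas=[[-1,0.1,0,0,0,0,0],[-1,0,-1.5,0,0,0,0],[-1,0,-3,0,0,0,0],[-1,0,-4,0,0,0,0],[-1,0,-4,0,0,0,0]])

```text
clock: 13.05
tool_pos: [0.5283, 0.021, 0.1925]
orientation: [0.484, -0.495, 0.512, -0.508]
wrist_force: [0.8, -0.5, 0.1]
gripper_width: 1.001
```

Emit:
play_rows(deltas=[[-1,4,-2,-3,0,0,0],[-1,4.5,0,-4,0,0,0],[-1,4.5,0,-4,0,0,0],[-1,4,0,-3,0,0,0],[-1,0,0,0,0,0,0]])

```text
clock: 13.55
tool_pos: [0.3979, -0.1318, 0.2209]
orientation: [-0.489, 0.494, -0.505, 0.512]
wrist_force: [-0.5, 0.6, 0.2]
gripper_width: 1.003
```

Run:
```python
from h import *
plan([.5316,.0177,.0702],-91.93,1)
s=get_image("side");t=get_image("top")
u,v=proj(s,[.53,.02,.04])[0].astype(int);x,y=proj(t,[.53,.08,.04])[0].astype(int);print(u,v,x,y)
a=cv2.resize(s["img"][130:240,230:370],(509,400),interpolation=cv2.INTER_CUBIC)
b=cv2.resize(t["img"][180:270,200:265+50],(291,230),interpolation=cv2.INTER_CUBIC)
o=np.zeros((400,800,3),'u1');o[:,:509]=a;o[:230,509:]=b;cv2.imwrite("pics/end.png",o)
S=cv2.cvtColor(s["img"],cv2.COLOR_BGR2HSV)[:,:,1].astype(float);f=[]
for c in list(range(283,308))+list(range(340,346)):
    r=int(205-(c-283)*.43)
    while S[r,c]<45: r+=1
    f.append((c,r-1+(45-S[r-1,c])/(S[r,c]-S[r-1,c])))
f=onz(s,f[:25],.039);k=np.polyfit(f[:,0],f[:,1],1);print("angle",np.degrees(np.arctan(k[0])),"y",np.polyval(k,.53))
```

```text
t 13.55 pos [ 0.3979 -0.1318  0.2209] psi -91.99 tilt [0.012 0.003] F [-0.5  0.6  0.2] T [-0.01  0.02  0.01] w 1.003 j6 [-0.51 -0.01  2.67]
[-15.59, 14.91, 12.8] [-0.14, -0.06, 0.7]
323 203 261 220
angle 16.44831523241415 y 0.0663352072821179<stdin>:12: RuntimeWarning: divide by zero encountered in scalar divide
```

View pics/end.png

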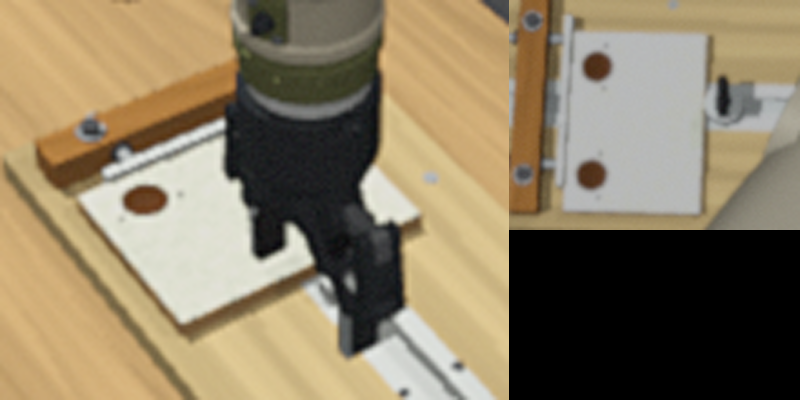

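The top view shows the dog locked, handle across the rail, its collar on the door and the door on the bar. The arm blocks the side view. I'll do one numerical check from the top.

Run:
```python
from h import *
t=get_image("top");S=cv2.cvtColor(t["img"],cv2.COLOR_BGR2HSV)[:,:,1].astype(float)
f=[]
for r in list(range(197,209))+list(range(233,252)):
    c=265
    while S[r,c]<45: c+=1
    f.append((c-1+(45-S[r,c-1])/(S[r,c]-S[r,c-1]),r))
P=onz(t,f,.039);k=np.polyfit(P[:,0],P[:,1],1);e=P[:,1]-np.polyval(k,P[:,0]);print("door angle",np.degrees(np.arctan(k[0])),e.std(),"front y at .531",np.polyval(k,.531))
im=cv2.resize(t["img"][203:235,268:300],None,fx=8,fy=8,interpolation=cv2.INTER_CUBIC);m=(im.max(2)<80).astype('u1');c=max(cv2.findContours(m,0,2)[0],key=cv2.contourArea);r=cv2.minAreaRect(c)
b=(cv2.boxPoints(r)+.5)/8-.5+[268,203];print("handle ctr",onz(t,[b.mean(0)],.071),onz(t,b,.08).round(4).tolist())
G=cv2.cvtColor(t["img"],cv2.COLOR_BGR2GRAY)
for r in (200,225,245): print(r,G[r,218:234].tolist())
```

```text
door angle -1.8360027269587211 0.00024668517862898434 front y at .531 0.03716186019447734
handle ctr [[0.53236295 0.01417649 0.071     ]] [[0.551, 0.0204, 0.08], [0.5508, 0.0069, 0.08], [0.5096, 0.0069, 0.08], [0.5098, 0.0203, 0.08]]
200 [97, 120, 152, 171, 179, 165, 135, 152, 176, 184, 184, 181, 175, 166, 152, 132]
225 [140, 169, 180, 180, 166, 157, 176, 184, 183, 184, 184, 184, 184, 185, 184, 184]
245 [156, 177, 177, 161, 156, 178, 183, 179, 165, 129, 82, 59, 54, 55, 55, 59]
```

```bash
python3 -c "
from bench import *
print(finish_job())"
```

```text
the job is handed in; nothing more can be done
None
```

The dog is locked in the slot with the door pushed home and square, the gripper has let go and backed clear, and I handed the job in at about 13.7 s. No verdict is reported.

- **Drop and slide:** I gripped the dog by its wing and dropped its head into the slot, where the collar met the rail. I then slid it along until the door stopped moving under about 13 N.
- **Lock:** I kept about 10 N on the door, pressed the dog down 3.5–7 mm and turned it 90° clockwise. I let it rise and gave it a last 13 N push before releasing. The highest pressing forces I read were about 13 N on the door and 15 N downwards.
- **Height and angle:** the locked dog sat about 1 mm below the collar-rest level, as it should. The handle was across the slot to within about 2°.
- **Door:** it measured -1.84° against the rail's -1.93°, so it is square within the limit. The collar looked to be against its edge and the door against the bar.

**Checks that were weak or disagreed:**
- The remaining contact force on the door after release could not be measured, so "no play" rests on that last push and the pictures.
- In the last top view the handle centre read about 3 mm short of the gripper's position along the rail. The same offset appeared at the first grasp, so I took it as camera error.
- An earlier image fit of the facing bar was too noisy to use, and the last side view was blocked by the arm.
- I kept clear of the other things but did not measure them again at the end.

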